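Back the roller stand off by one notch

ROBOT

A 7-joint arm with a two-finger parallel gripper is mounted at the origin on the work surface. World frame = base frame: x ahead of the robot, y to its left, z up, the work surface at z = 0. Lengths are in mm, angles in rad, forces in N, time in s.
With the tool pointing down it reaches from about 350 to 775 mm from the base axis. Payload 3.1 kg.
Tool frame: the origin (TCP) lies between the finger pads; the fingertips stand 22 mm ahead of it and the grasp point (between the pads) lies 3 mm ahead of it; z points along the fingers, y is the direction in which the jaws open and shut (so a half turn about z gives the same grasp; the last joint's range is limited). The gripper opens to 85 mm and grips with 20 to 120 N. Pads are 22 mm wide; open, the fingers measure 114 mm over their backs; the gripper's body (76 mm by 85 mm) begins 54 mm behind the grasp point. The pads swing forward as they close: fully open they stand 13 mm farther back than shut.
Start: joints at [-1.211, 0.311, 0.014, 1.512, -0.004, 1.319, -0.027], TCP at [215.067, 506.225, 217.604] pointing down, gripper open.
Joint ranges: [-2.7, 2.7], [-0.3, 1.91], [-1.27, 1.3], [0.12, 2.57], [-1.44, 4.58], [0.2, 2.03], [-3.05, 3.05]. Speed limits (rad/s): [2.79, 2.79, 3.14, 3.14, 3.14, 3.14, 3.14].

INTERFACE

Orientations are given as a unit quaternion [x, y, z, w].
In Python, from cell import arm gives the robot as it stands. The module is installed in compiled form; this text tells all that it offers.
- The arm moves only by the shell command python3 -m jog 'ROWS' [FORCE]. ROWS is a JSON object of lists of equal length, an entry for each row: "linear": the shift along the tool's x, y, z in cm, a list of three; "twist": the turn about the tool's z in degrees; "grip": the closure, from 0 (fully open) to 1 (shut). In form: {"linear": [[tx, ty, tz], ...], "twist": [twist, ...], "grip": [grip, ...]}. A call has 1 to 10 rows; each row is the pose to reach, as a shift and turn from the pose measured when the call began, along the tool's axes at that moment; what a row does not reach only later rows make up. A row lasts 1/10 s, in which the tool goes at most 50 mm and 8.59 degrees, less where a joint would pass 70% of its speed; a pose out of reach is approached as far as the arm can. A call with a gripper value outside its range is refused whole. The fingers move at their own pace and stop on an object; FORCE is the grip in N (left out, the last holds). Time passes only in rows, so rows that repeat a pose let the fingers close. It gives the time, the measured TCP pose, the force and the opening at its end, in the units of the state.
- arm.sense(): the state, without advancing time (a new reading comes with each control period).
- arm.get_image(name): name is "scene" or "top" or "wrist"; returns the picture (420x560x3 uint8, red, green, blue); there is no depth.
- arm.camera_params(name): a dict with "fovy" (degrees; the focal length in pixels is half the picture's height over the tangent of half this angle, whatever the lens; pixels are square), "cx", "cy" (the principal point, pixels), "extrinsics" (4x4, takes a point from camera to world coordinates); the wrist camera has in their place "mount" (4x4, takes a point from camera to tool coordinates, whose origin is the TCP and whose axes are the flange's). Camera axes: x right, y up, looking along -z (the intrinsics and any distortion apply to the point x, -y, -z); pixel columns grow to the right and rows downward; lengths in mm; the calibration is good to about 2 mm. A picture is of the moment at which its call begins: read the wrist's pose just before it. camera_params takes no time and is no camera call.
- arm.hand_in(): hands the job in, once; it reports no verdict.
The state is a dict: "t": time; "joints": joint angles; "qd": joint speeds; "joint_efforts": joint torques, N m; "tool_pos": TCP position; "tool_rot": TCP orientation; "contact_force": force on the tool from outside, world axes, zero at the start; "torque": the same for the moment, N m; "width": finger opening in mm.
Only numpy, scipy, OpenCV 4.12 (cv2) and the standard library are available. Lean on these libraries where they do the work, as an engineer would, in place of code of your own. Each camera call takes 0.05 s, during which the arm holds its last target.

TASK

The roller on the green stand was fed one notch too far. With a fingertip, lift the ratchet pawl out of the wheel by its thumb lever, push the handwheel backward (its top away from you) by one notch and no further, and let the pawl down again so that it sits fully home in that next notch. Only push with the fingers, pick nothing up, and leave the things lying around where they are.

Things in the scene. Friction and masses are not known exactly. Their poses are not given: they have to be found in the camera images.
- stand: Fixed green roller stand. Origin: on the table, straight below the axle, in the middle plane of the toothed wheel. x points to its far side (away from the robot at yaw 0; yaw within 0.35 rad), y along the axle towards the rubber roller, z up. Base plate 200 x 235 mm, 12 mm thick. Highest point of the whole stand about 235 mm (cross bar of the thumb lever in mid-swing).
- wheel (a joint): Turn of the steel ratchet wheel with its handwheel and roller (rad). 0 = the pawl stands against the tooth where the job starts; + = backward (top of the wheel moves to stand +x); one notch = 0.628. Starts at -0.06 to 0. Stays where it is left (friction 0.15 N m). Forward it clicks under the pawl; backward it is blocked unless the pawl is lifted.
- hub (a point): Centre of the toothed wheel on the axle, 115 mm above the table, in the stand's plane y = 0. The wheel is 14 mm thick, with 10 saw teeth, tips 62 mm and roots 50 mm from the axle.
- knob (a point): Centre of the black ball (22 mm) on the uppermost arm of the five-armed steel handwheel, 90 mm from the axle, 95 mm to the stand's -y side of the toothed wheel; at the start it leans about 18 degrees towards the robot from straight up, 201 mm above the table. Pushed to stand +x it turns the wheel backward, about 55 mm a notch. The other four arms (72 degrees apart) end in like balls.
- pawl (a joint): Swing of the steel pawl about its pivot (rad): 0 = nose fully down in a notch, about 0.26 on a tooth's tip, + = nose lifted, 1.22 = thrown right over against its stop. It is top-heavy and has no spring: it tumbles over at 0.6 to 0.7, so pushed past that it stays lifted by itself, and pushed back past it falls down onto the teeth.
- pawl_bar (a point): Middle of the cross bar (13 mm thick, 26 mm long along stand y) at the top of the pawl's thumb lever, 40 mm from the pivot, 35 mm to the -y side of the toothed wheel. At the start the lever leans 30 degrees towards the robot, bar about 222 mm above the table. Pushing the bar about 45 mm to stand +x lifts the pawl; pushing it back to -x lets it down. A push of about 1 N is enough.
- pawl_pivot (a point): Pivot of the pawl, 50 mm to stand +x of the axle, 187 mm above the table, axis along stand y.
- pawl_nose (a point): Rounded nose of the pawl (8 mm thick, 12 mm wide), in the notch at the top of the wheel when down. Let down with the wheel between two notches, it rides on the sloping back of the next tooth; the wheel can then be pushed on backward until the nose drops home against the next steep tooth face, which stops the wheel.
- spool_mid (a point): Bystander, loose: empty ribbon spool, dark steel, 56 mm across, 20 mm high, lying flat on the base plate beside the roller. The point is its centre.
- oil_mid (a point): Bystander, loose: amber oil bottle with white cap, 34 mm across, 85 mm high. The point is its centre.
- tin_mid (a point): Bystander, loose: small aluminium screw tin, 56 mm across, 35 mm high. The point is its centre.
- collar_mid (a point): Bystander, loose: steel shaft collar, 32 mm across, 14 mm high, lying on the stand's base plate beside the roller. The point is its centre.
- driver_grip (a point): Bystander, loose: screwdriver with wooden handle, 170 mm, lying flat. The point is on its handle.
- spanner_grip (a point): Bystander, loose: steel spanner, 150 mm, lying flat. The point is on its handle.
- brush_grip (a point): Bystander, loose: cleaning brush with wooden handle, 160 mm, lying flat. The point is on its handle.

How it is judged:
By the outcome, as a careful person would: the job done as asked, in the order asked, and still so for the second after the job is handed in, with the robot touching nothing.
It also fails if it takes over 64 s, if anything falls off the work surface, if the arm or the gripper's body presses on something with over 40 N, if the wrist force passes 120 N, or if a joint passes its speed limit or range.

## Working session

There is one attempt and no reset: what is moved stays moved. The work goes in short steps, Python scripts to look and compute and a shell command to move; the robot and the scene stay as the last step left them, time stands still between calls to the robot, and variables do not carry over. Pictures are saved under pics/ and viewed, and the job is handed in when it is done.

```bash
mkdir -p pics; python3 - <<'E'
from cell import arm
import cv2
s=arm.sense(); print(s)
for n in ("scene","top","wrist"):
    im=arm.get_image(n); cv2.imwrite(f"pics/a_{n}.png",im[:,:,::-1])
    print(n,arm.camera_params(n))
E
```

```text
{'t': 0.0, 'joints': array([-1.21070476,  0.31171642,  0.01398514,  1.51307763, -0.00439454,
        1.3192114 , -0.02720702]), 'qd': array([ 3.98393570e-04, -5.53149542e-04,  9.06591843e-04,  9.72125533e-04,
        2.05439134e-07,  1.78022026e-03, -2.28781217e-04]), 'joint_efforts': array([ 1.30991534e-04, -3.79904759e+01,  1.46407974e-01, -2.30597430e+01,
        1.24222678e-02,  1.37474842e-02,  1.80596658e-06]), 'tool_pos': array([214.77296601, 505.48898847, 216.51788104]), 'tool_rot': array([ 1.99509035e-01,  9.79895263e-01, -1.17608680e-03, -1.88316058e-04]), 'contact_force': array([ 0.41499577,  0.21006441, -0.02306624]), 'torque': array([ 0.02626245,  0.03264158, -0.02034581]), 'width': 85.43207907396896}
scene {'fovy': 42.22273382371557, 'cx': 276.83975105489867, 'cy': 207.2751407365176, 'extrinsics': array([[ 6.39066121e-01, -5.89451878e-01,  4.94106240e-01,
         1.30397493e+03],
       [ 7.69004428e-01,  5.02239672e-01, -3.95458595e-01,
        -4.91006343e+02],
       [-1.50559444e-02,  6.32694077e-01,  7.74255464e-01,
         1.25656355e+03],
       [ 0.00000000e+0
[... 240 characters left out ...]
e+02],
       [-9.99257194e-01,  9.20167304e-03,  3.74217859e-02,
         1.04520443e+02],
       [ 3.82157315e-02,  1.11585237e-01,  9.93019785e-01,
         1.06949953e+03],
       [ 0.00000000e+00,  0.00000000e+00,  0.00000000e+00,
         1.00000000e+00]])}
wrist {'fovy': 69.15709405105946, 'cx': 282.26480037600123, 'cy': 204.01268629720775, 'mount': array([[-1.11839572e-03,  9.50620002e-01,  3.10355217e-01,
         7.94044717e+01],
       [ 9.99999350e-01,  1.13192470e-03,  1.36504015e-04,
         7.13421710e-02],
       [-2.21535289e-04,  3.10355168e-01, -9.50620650e-01,
        -1.56058217e+02],
       [ 0.00000000e+00,  0.00000000e+00,  0.00000000e+00,
         1.00000000e+00]])}
```

View pics/a_scene.png

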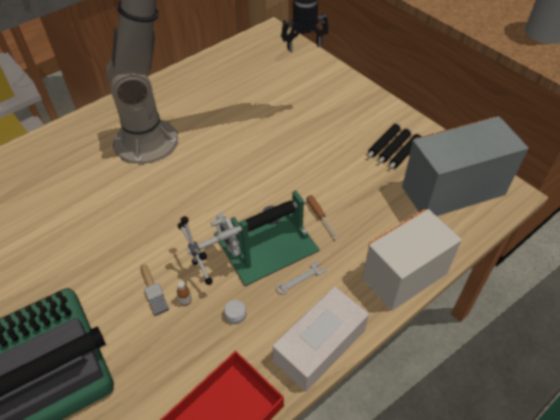

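View pics/a_top.png

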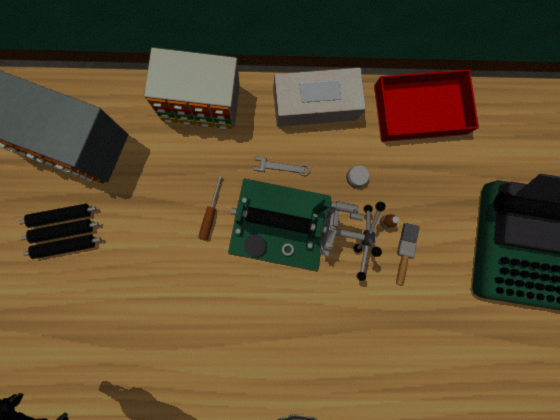

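View pics/a_wrist.png

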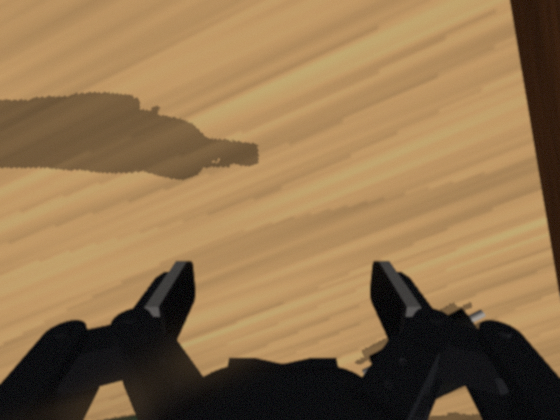

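```bash
python3 - <<'E'
import cv2
a=cv2.imread("pics/a_top.png")[160:300,215:425]; cv2.imwrite("pics/z_top.png",cv2.resize(a,None,fx=3.8,fy=3.8,interpolation=cv2.INTER_CUBIC))
a=cv2.imread("pics/a_scene.png")[180:310,140:340]; cv2.imwrite("pics/z_scene.png",cv2.resize(a,None,fx=4,fy=4,interpolation=cv2.INTER_CUBIC))
E
```

```text
(no output)
```

View pics/z_top.png

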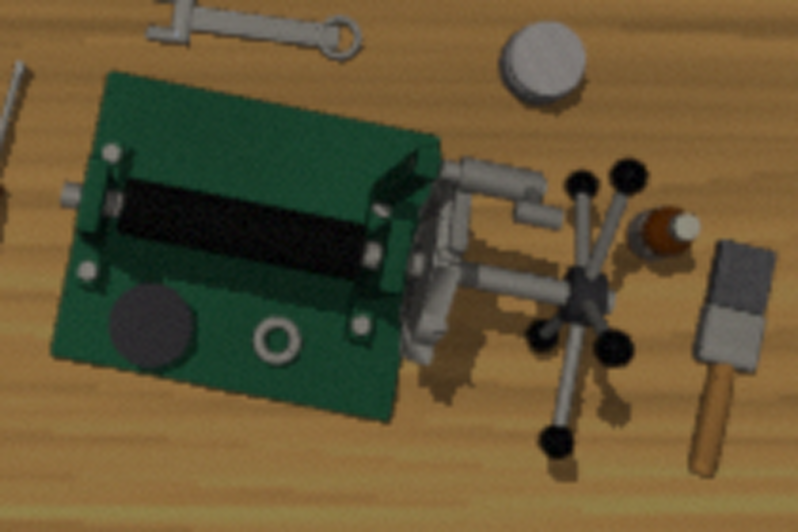

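View pics/z_scene.png

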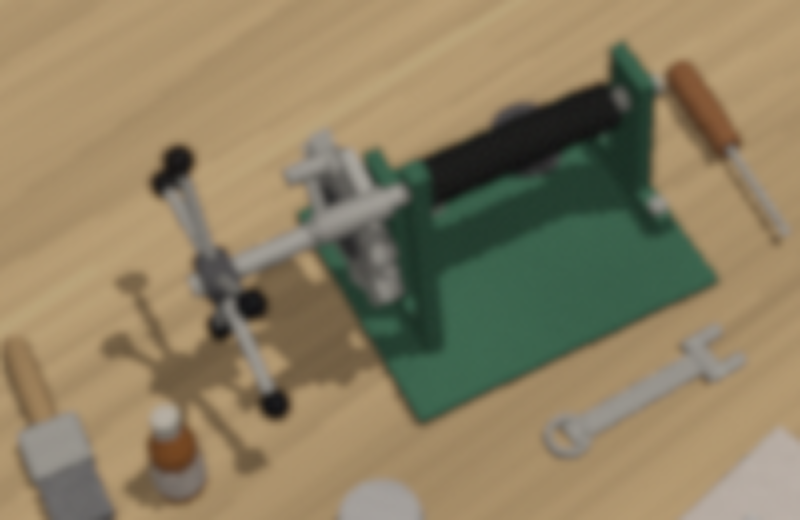

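```bash
cat > h.py <<'E'
import numpy as np,cv2
from cell import arm
from scipy.spatial.transform import Rotation as R
def K(n):
    p=arm.camera_params(n); return 210/np.tan(np.radians(p['fovy']/2)),p
def ray(n,u,v,tool=None):
    f,p=K(n); d=np.array([(u-p['cx'])/f,-(v-p['cy'])/f,-1.])
    if n=='wrist':
        M=p['mount']; T=np.eye(4); T[:3,:3]=R.from_quat(tool[1]).as_matrix(); T[:3,3]=tool[0]; E=T@M
    else: E=p['extrinsics']
    d=E[:3,:3]@d; return E[:3,3],d/np.linalg.norm(d)
def plane(n,u,v,z,tool=None):
    o,d=ray(n,u,v,tool); return o+d*(z-o[2])/d[2]
def tri(*rs):
    A=sum(np.eye(3)-np.outer(d,d) for o,d in rs); b=sum((np.eye(3)-np.outer(d,d))@o for o,d in rs)
    x=np.linalg.solve(A,b); return x,[round(float(np.linalg.norm((np.eye(3)-np.outer(d,d))@(x-o))),1) for o,d in rs]
def proj(n,X,tool=None):
    f,p=K(n); 
    if n=='wrist':
        T=np.eye(4); T[:3,:3]=R.from_quat(tool[1]).as_matrix(); T[:3,3]=tool[0]; E=T@p['mount']
    else: E=p['extrinsics']
    c=E[:3,:3].T@(np.asarray(X)-E[:3,3]); return p['cx']+f*c[0]/-c[2], p['cy']-f*c[1]/-c[2]
E
python3 - <<'E'
from h import *
np.set_printoptions(precision=1,suppress=True)
T=lambda x,y:(215+(x+.5)/3.8-.5,160+(y+.5)/3.8-.5)
S=lambda x,y:(140+(x+.5)/4-.5,180+(y+.5)/4-.5)
for c in [(110,72),(440,137),(388,421),(52,355)]: print('base',plane('top',*T(*c),12))
for c in [(302,215),(420,422),(717,281)]: print('base s',plane('scene',*S(*c),12))
tb=[(614,348),(555,440),(582,184),(629,175),(541,336)]
sb=[(178,158),(160,182),(274,403),(252,303),(220,326)]
for i in tb:
  for j in sb:
    x,r=tri(ray('top',*T(*i)),ray('scene',*S(*j)))
    if max(r)<6: print(i,j,x,r)
print('bar',tri(ray('top',*T(540,214)),ray('scene',*S(310,167))))
for n in('top','scene'):print('oil',n, tri(ray('top',*T(686,227)),ray('scene',*S(165,415))))
E
```

```text
base [698.1 138.2  12. ]
base [655.4 -89.2  12. ]
base [461.8 -51.8  12. ]
base [504.9 174.7  12. ]
base s [469.5 -50.6  12. ]
base s [659.2 -90.5  12. ]
base s [702.7 135.9  12. ]
(614, 348) (178, 158) [ 510.8 -150.8  201.4] [0.4, 0.4]
(614, 348) (160, 182) [ 508.1 -160.4  181.6] [4.2, 4.2]
(555, 440) (178, 158) [ 458.2 -131.2  134.4] [3.3, 3.3]
(555, 440) (160, 182) [ 453.9 -140.9  111.5] [1.5, 1.5]
(582, 184) (274, 403) [ 617.5 -171.4   69.1] [0.1, 0.1]
(629, 175) (252, 303) [ 611.7 -169.8  174. ] [0.7, 0.7]
(541, 336) (220, 326) [ 519.3 -153.    26.7] [0.3, 0.3]
bar (array([ 584.7, -103. ,  225.1]), [2.2, 2.2])
oil top (array([ 589. , -233.3,   84.7]), [0.7, 0.7])
oil scene (array([ 589. , -233.3,   84.7]), [0.7, 0.7])
```

```bash
cat >> h.py <<'E'
YAW=-0.188
XS=np.array([np.cos(YAW),np.sin(YAW),0]);YS=np.array([-np.sin(YAW),np.cos(YAW),0]);O=np.array([560.4,-63.9,0])
def W(x,y,z): return O+x*XS+y*YS+np.array([0,0,z])
def st(p): d=np.asarray(p)-O; return np.round([d@XS,d@YS,d[2]],1)
def tip(s):
    M=R.from_quat(s['tool_rot']).as_matrix(); return st(s['tool_pos']+22*M[:,2])
def goto(x,y,z):
    "fingertip-centre target in stand frame -> tool shift cm, twist deg"
    s=arm.sense(); M=R.from_quat(s['tool_rot']).as_matrix()
    d=M.T@(W(x,y,z)-s['tool_pos']-22*M[:,2])/10
    e=M.T@(-XS); tw=np.degrees(np.arctan2(e[1],e[0]))
    print('t',round(s['t'],2),'tip',tip(s),'F',np.round([s['contact_force']@XS,s['contact_force']@YS,s['contact_force'][2]],2),'w',round(s['width'],1),'tilt',np.round(M[:,2],3))
    print('shift',np.round(d,2),'twist',round(tw,2))
E
python3 -c "
from h import *
s=arm.sense();goto(*(tip(s)[:2]),330);goto(0,-35,300);goto(0,-35,330)"
```

```text
t 0.15 tip [-445.9  494.9  194.8] F [-0.13  0.16 -0.28] w 85.4 tilt [-0.001 -0.002 -1.   ]
shift [ -0.    -0.02 -13.52] twist -12.25
t 0.15 tip [-445.9  494.9  194.8] F [-0.13  0.16 -0.28] w 85.4 tilt [-0.001 -0.002 -1.   ]
shift [-54.82 -42.34 -10.44] twist -12.25
t 0.15 tip [-445.9  494.9  194.8] F [-0.13  0.16 -0.28] w 85.4 tilt [-0.001 -0.002 -1.   ]
shift [-54.82 -42.35 -13.44] twist -12.25
```

```bash
python3 -m jog '{"linear":[[0,0,-5],[0,0,-10],[-5,-4,-12],[-10,-8,-12],[-14,-11,-12],[-18,-14,-12],[-22,-17,-12],[-26,-20,-12],[-30,-23,-12],[-34,-26,-12]],"twist":[0,-2,-4,-8,-12,-12.25,-12.25,-12.25,-12.25,-12.25],"grip":[0.5,1,1,1,1,1,1,1,1,1]}' 20; python3 -c "
from h import *
goto(-2,-35,300)"
```

```text
t: 1.15
tool_pos: [411.4, 158.0, 337.2]
tool_rot: [0.094, 0.996, -0.001, -0.0]
contact_force: [1.3, 0.8, 0.6]
width: 0.0
t 1.15 tip [-187.9  190.1  315.2] F [1.14 1.01 0.55] w 0.0 tilt [-0.001 -0.001 -1.   ]
shift [-18.58 -22.52   1.54] twist 0.02
```

```bash
python3 -m jog '{"linear":[[-4,-4,0],[-7,-8,0],[-11,-12,0],[-14,-16,0],[-17,-19,0],[-18.6,-22,0],[-18.6,-22.5,1],[-18.6,-22.5,1.5],[-18.6,-22.5,1.5]],"twist":[0,0,0,0,0,0,0,0,0],"grip":[1,1,1,1,1,1,1,1,1]}'; python3 -c "
from h import *
goto(-4,-35,212)
s=arm.sense()
im=arm.get_image('wrist');cv2.imwrite('pics/b_w.png',im[:,:,::-1])
im=arm.get_image('scene');cv2.imwrite('pics/b_s.png',cv2.resize(im[130:310,120:340,::-1],None,fx=3.3,fy=3.3,interpolation=2))"
```

```text
t: 2.05
tool_pos: [551.4, -95.8, 321.1]
tool_rot: [0.093, 0.996, 0.0, -0.002]
contact_force: [0.1, 0.8, -0.4]
width: -0.0
t 2.05 tip [ -2.9 -33.  299.1] F [-0.04  0.77 -0.41] w -0.0 tilt [-0.003  0.001 -1.   ]
shift [ 0.08 -0.2   8.71] twist 0.13
```

View pics/b_w.png

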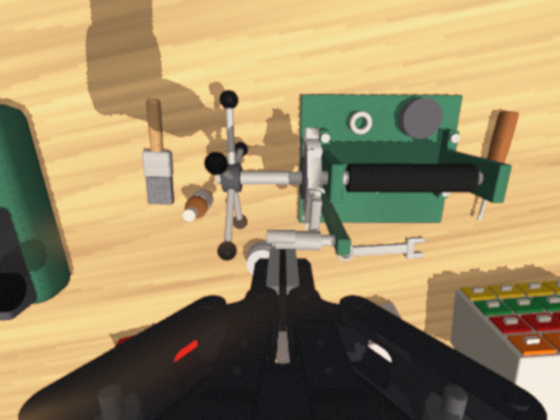

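View pics/b_s.png

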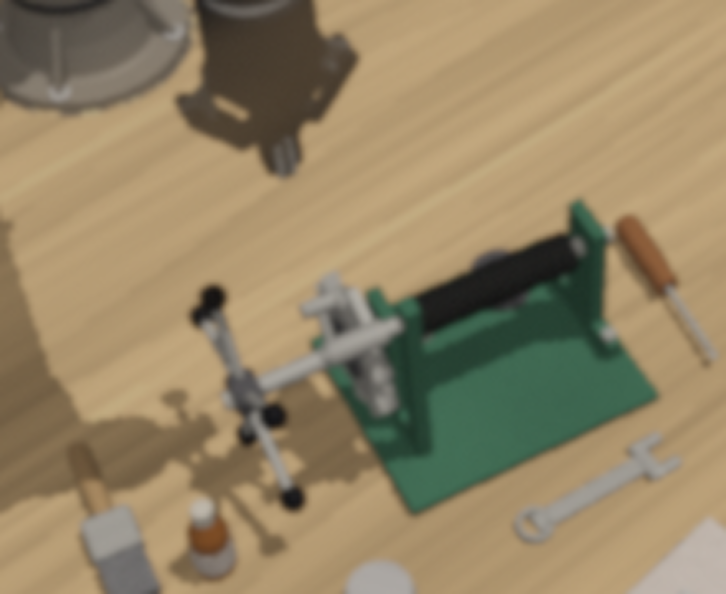

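```bash
python3 -c "
from h import *
for z in (280,286,292,299): print(z,[ (round((u-120+.5)*3.3),round((v-130+.5)*3.3)) for u,v in [proj('scene',W(-3,-33,z))]])
s=arm.sense();t=(s['tool_pos'],s['tool_rot'])
o,d=ray('wrist',216,163,t);p,r=tri((o,d),ray('top',376.6,251.6),ray('scene',184.5,219.4));print('knob',st(p),r)
print('knob@201',st(plane('wrist',216,163,201,t)))
for z in (280,299):print(proj('wrist',W(-3,-33,z),t))
print('hw hub',st(plane('wrist',231,178,115,t)),'roots nose end')
"
```

```text
280 [(292, 223)]
286 [(291, 217)]
292 [(290, 212)]
299 [(289, 205)]
knob [-31.7 -94.3 201.4] [1.5, 2.2, 0.8]
knob@201 [-30.6 -93.3 201. ]
(np.float64(281.3930758559339), np.float64(222.90968875160405))
(np.float64(281.319323663632), np.float64(233.85040913787225))
hw hub [  3.6 -94.9 115. ] roots nose end
```

```bash
python3 -c "
from h import *
im=cv2.imread('pics/b_w.png')[200:400,180:390]
cv2.imwrite('pics/b_wz.png',cv2.resize(cv2.convertScaleAbs(im,alpha=2.2),None,fx=2.8,fy=2.8,interpolation=2))
im=arm.get_image('scene')[90:230,140:280,::-1];cv2.imwrite('pics/b_sz.png',cv2.resize(cv2.convertScaleAbs(im,alpha=1.6),None,fx=4,fy=4,interpolation=2))
"
```

```text
(no output)
```

View pics/b_wz.png

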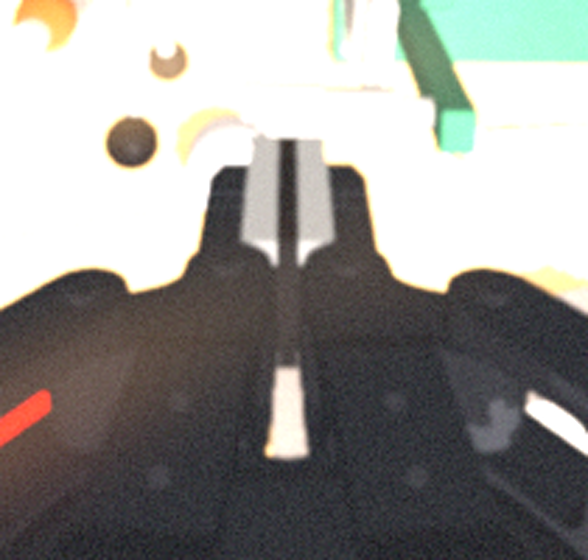

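View pics/b_sz.png

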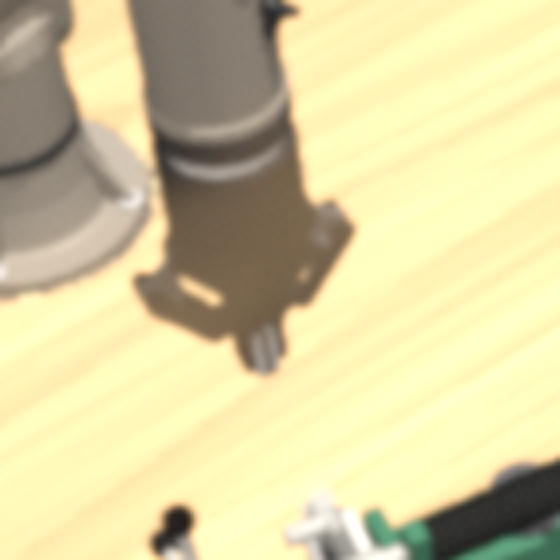

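```bash
python3 -c "
from h import *
s=arm.sense();t=(s['tool_pos'],s['tool_rot']);M=R.from_quat(t[1]).as_matrix()
for x in (-11,0,11):
  print(x,[(z,np.round(proj('wrist',t[0]+M@np.array([x,0,z]),t),1)[1]) for z in (-10,0,10,22)])
  print(x,[(z,np.round((np.array(proj('scene',t[0]+M@np.array([x,0,z])))-[140,90]+.5)*4)) for z in (-10,0,10,22)])
"
```

```text
-11 [(-10, np.float64(278.1)), (0, np.float64(268.8)), (10, np.float64(260.4)), (22, np.float64(251.3))]
-11 [(-10, array([273., 383.])), (0, array([275., 395.])), (10, array([277., 406.])), (22, array([279., 420.]))]
0 [(-10, np.float64(260.2)), (0, np.float64(251.6)), (10, np.float64(244.0)), (22, np.float64(235.8))]
0 [(-10, array([265., 371.])), (0, array([267., 383.])), (10, array([269., 394.])), (22, array([272., 408.]))]
11 [(-10, np.float64(241.5)), (0, np.float64(233.8)), (10, np.float64(226.9)), (22, np.float64(219.6))]
11 [(-10, array([257., 359.])), (0, array([259., 370.])), (10, array([261., 382.])), (22, array([264., 395.]))]
```

```bash
python3 -m jog '{"linear":[[0,-0.2,2],[0.1,-0.2,4.5],[0.1,-0.2,7],[0.1,-0.2,8.4],[0.1,-0.2,8.7],[0.1,-0.2,8.7]],"twist":[0,0,0,0,0,0],"grip":[1,1,1,1,1,1]}'; python3 -c "
from h import *
goto(-4,-35,212)
s=arm.sense();t=(s['tool_pos'],s['tool_rot']);M=R.from_quat(t[1]).as_matrix()
im=arm.get_image('wrist')[150:360,140:420,::-1];cv2.imwrite('pics/c_w.png',cv2.resize(cv2.convertScaleAbs(im,alpha=1.7),None,fx=2.8,fy=2.8,interpolation=2))
im=arm.get_image('scene')[130:270,150:290,::-1];cv2.imwrite('pics/c_s.png',cv2.resize(cv2.convertScaleAbs(im,alpha=1.6),None,fx=4,fy=4,interpolation=2))
im=arm.get_image('top')[160:300,275:415,::-1];cv2.imwrite('pics/c_t.png',cv2.resize(cv2.convertScaleAbs(im,alpha=1.6),None,fx=4,fy=4,interpolation=2))
for x in (-11,0,11):
  print(x,[(z,np.round((np.array(proj('scene',t[0]+M@np.array([x,0,z])))-[150,130]+.5)*4)) for z in (-20,0,22)])
"
```

```text
t: 2.8
tool_pos: [551.0, -96.2, 236.1]
tool_rot: [0.091, 0.996, 0.0, 0.0]
contact_force: [0.2, -0.0, 0.5]
width: -0.0
t 2.8 tip [ -3.2 -33.5 214.1] F [0.22 0.02 0.5 ] w -0.0 tilt [ 0.  0. -1.]
shift [ 0.08 -0.15  0.21] twist 0.33
-11 [(-20, array([246., 308.])), (0, array([249., 329.])), (22, array([253., 352.]))]
0 [(-20, array([238., 296.])), (0, array([242., 317.])), (22, array([246., 340.]))]
11 [(-20, array([230., 284.])), (0, array([234., 305.])), (22, array([238., 327.]))]
```

View pics/c_w.png

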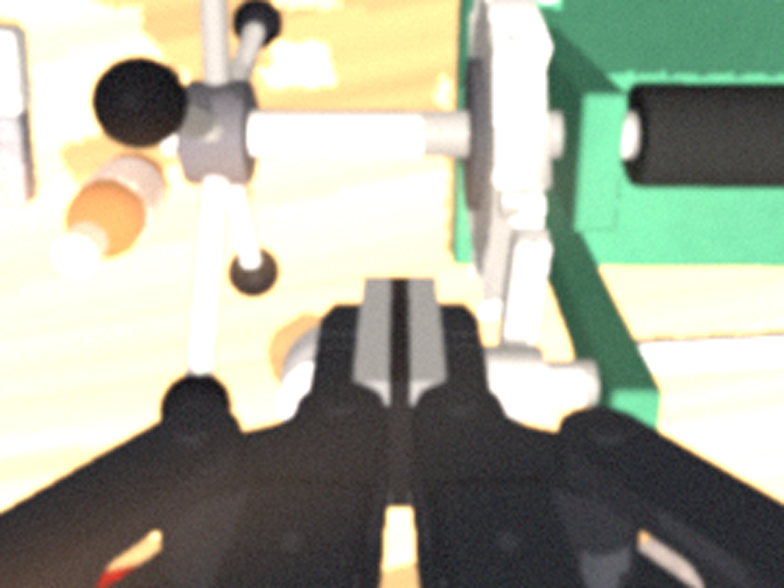

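View pics/c_s.png

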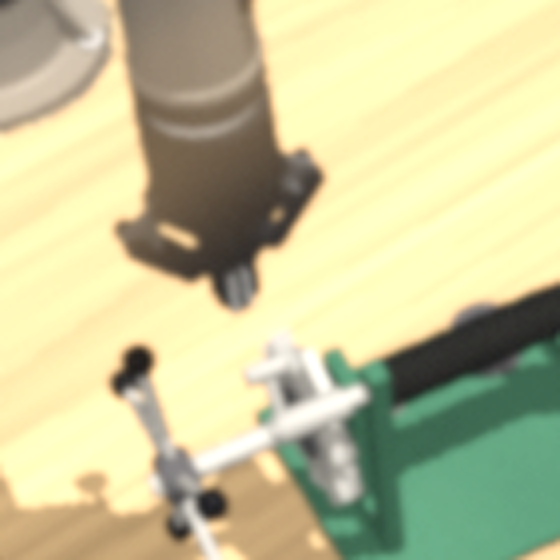

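View pics/c_t.png

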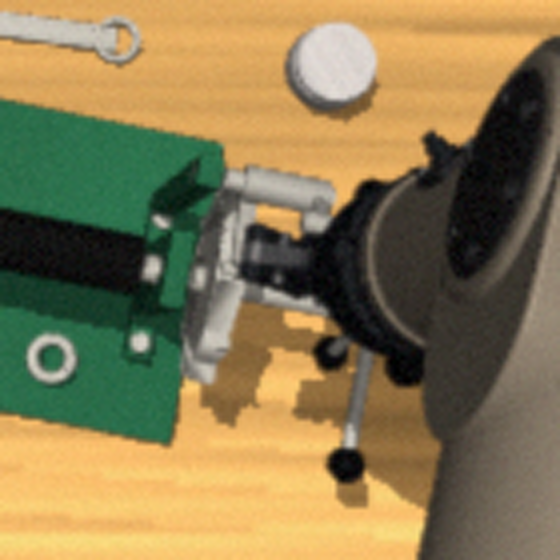

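```bash
python3 -m jog '{"linear":[[0,-0.2,2],[0.1,-0.2,3.5],[0.1,-0.2,3.8],[0.1,-0.2,3.8]],"twist":[0,0,0,0],"grip":[1,1,1,1]}'; python3 -c "
from h import *
goto(-4,-35,212)
s=arm.sense();t=(s['tool_pos'],s['tool_rot']);M=R.from_quat(t[1]).as_matrix()
im=arm.get_image('wrist')[150:360,140:420,::-1];cv2.imwrite('pics/d_w.png',cv2.resize(cv2.convertScaleAbs(im,alpha=1.7),None,fx=2.8,fy=2.8,interpolation=2))
im=arm.get_image('scene')[130:270,150:290,::-1];cv2.imwrite('pics/d_s.png',cv2.resize(cv2.convertScaleAbs(im,alpha=1.6),None,fx=5,fy=4,interpolation=2))
"
```

```text
t: 3.35
tool_pos: [550.7, -99.0, 199.6]
tool_rot: [0.091, 0.996, 0.0, 0.002]
contact_force: [-0.0, -0.5, -0.1]
width: -0.1
t 3.35 tip [ -2.9 -36.2 177.6] F [ 0.09 -0.5  -0.06] w -0.1 tilt [ 0.003 -0.    -1.   ]
shift [ 0.1   0.13 -3.44] twist 0.27
```

View pics/d_w.png

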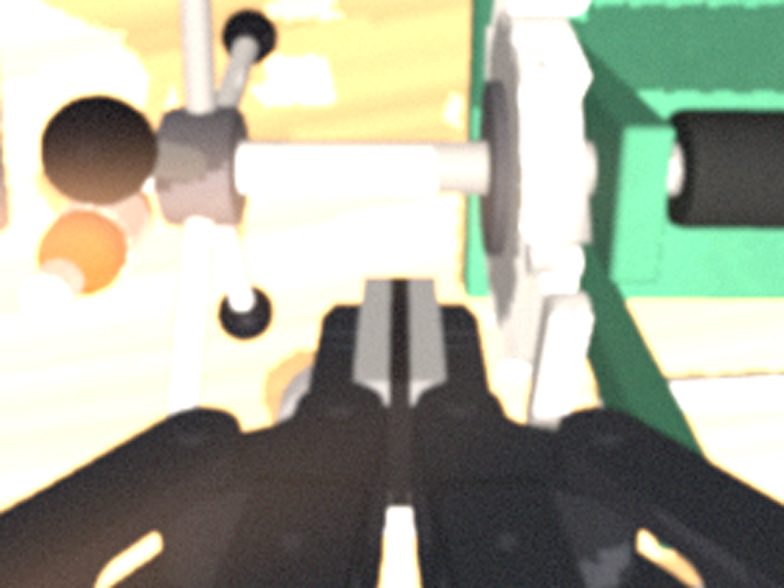

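View pics/d_s.png

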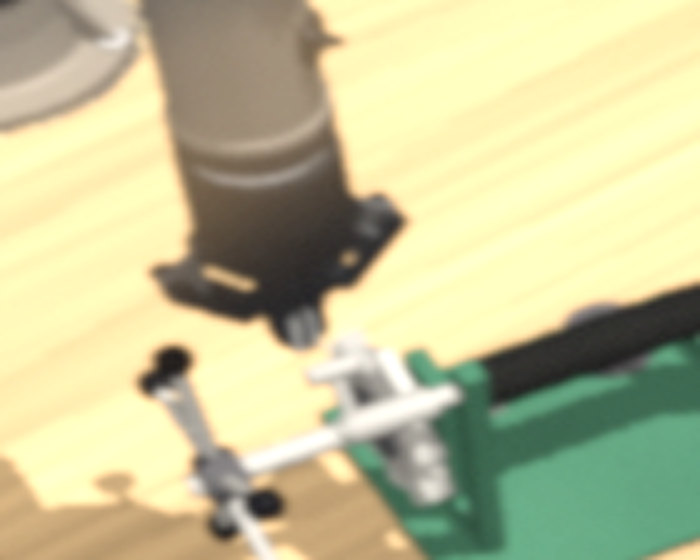

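```bash
python3 -c "
from h import *
s=arm.sense();t=(s['tool_pos'],s['tool_rot'])
a=ray('scene',150+302/5-.5,130+345/4-.5);b=ray('wrist',140+400/2.8,150+280/2.8,t)
for n,(o,d) in(('scene',a),('wrist',b)):
  for z in (178,190,200,210,220,230): print(n,z,st(o+d*(z-o[2])/d[2]))
"
```

```text
scene 178 [-28.6 -29.  178. ]
scene 190 [-19.2 -31.8 190. ]
scene 200 [-11.4 -34.1 200. ]
scene 210 [ -3.7 -36.5 210. ]
scene 220 [  4.1 -38.8 220. ]
scene 230 [ 11.9 -41.1 230. ]
wrist 178 [  8.1 -36.  178. ]
wrist 190 [  2. -36. 190.]
wrist 200 [ -3. -36. 200.]
wrist 210 [ -8.1 -36.1 210. ]
wrist 220 [-13.2 -36.1 220. ]
wrist 230 [-18.3 -36.2 230. ]
```

```bash
python3 -m jog '{"linear":[[0,0.1,0.6],[0,0.1,1.2],[0,0.1,1.3],[-0.4,0.1,1.3],[-0.8,0.1,1.3],[-0.9,0.1,1.3]],"twist":[0,0,0,0,0,0],"grip":[1,1,1,1,1,1]}'; python3 -c "
from h import *
goto(20,-35,165)
s=arm.sense();t=(s['tool_pos'],s['tool_rot']);M=R.from_quat(t[1]).as_matrix()
im=arm.get_image('wrist')[150:360,140:420,::-1];cv2.imwrite('pics/e_w.png',cv2.resize(cv2.convertScaleAbs(im,alpha=1.7),None,fx=2.8,fy=2.8,interpolation=2))
im=arm.get_image('scene')[160:260,170:290,::-1];cv2.imwrite('pics/e_s.png',cv2.resize(cv2.convertScaleAbs(im,alpha=1.6),None,fx=6,fy=6,interpolation=2))
"
```

```text
t: 4.05
tool_pos: [561.3, -100.0, 187.6]
tool_rot: [0.091, 0.996, -0.0, 0.003]
contact_force: [-0.6, -0.8, -0.2]
width: -0.3
t 4.05 tip [  7.7 -35.3 165.6] F [-0.43 -0.85 -0.23] w -0.3 tilt [ 0.006 -0.001 -1.   ]
shift [-1.23  0.03  0.07] twist 0.28
```

View pics/e_s.png

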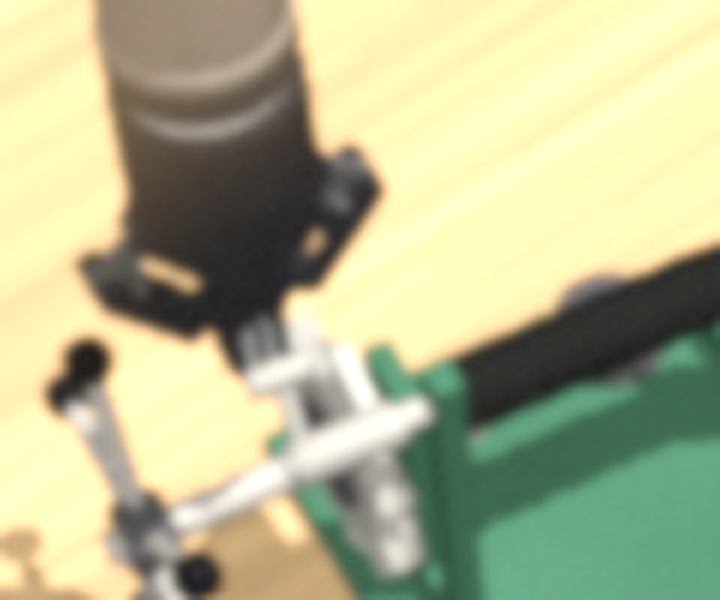

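```bash
python3 -m jog '{"linear":[[-0.3,0,0],[-0.6,0,0],[-0.9,0,0],[-1.2,0,0],[-1.5,0,0],[-1.5,0,0]],"twist":[0,0,0,0,0,0],"grip":[1,1,1,1,1,1]}'; python3 -c "
from h import *
goto(20,-35,165)
im=arm.get_image('scene')[160:260,170:290,::-1];cv2.imwrite('pics/f_s.png',cv2.resize(cv2.convertScaleAbs(im,alpha=1.6),None,fx=6,fy=6,interpolation=2))
"
```

```text
t: 4.75
tool_pos: [576.1, -102.9, 187.6]
tool_rot: [0.091, 0.996, -0.0, 0.003]
contact_force: [-0.6, 0.1, 0.0]
width: -0.5
t 4.75 tip [ 22.8 -35.3 165.6] F [-0.64  0.03  0.  ] w -0.5 tilt [ 0.006 -0.001 -1.   ]
shift [0.28 0.04 0.05] twist 0.27
```

View pics/f_s.png

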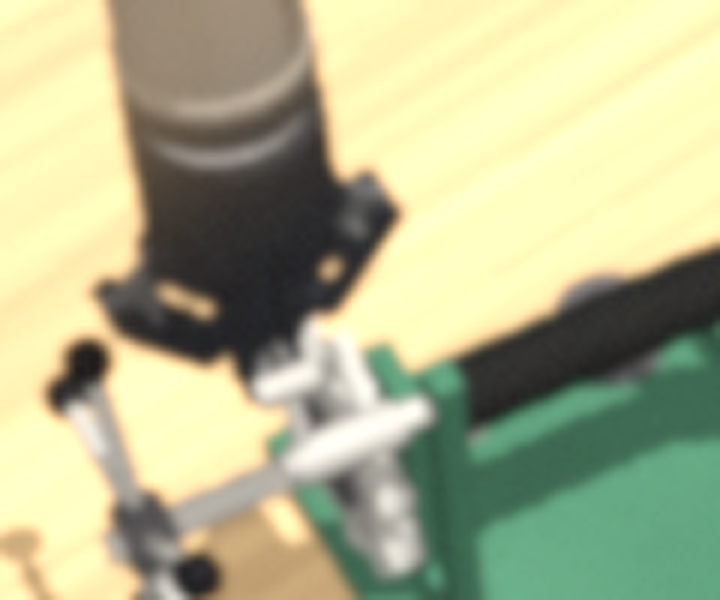

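```bash
python3 -m jog '{"linear":[[-0.3,0,0],[-0.6,0,0],[-0.9,0,0],[-1.2,0,0],[-1.5,0,0],[-1.5,0,0]],"twist":[0,0,0,0,0,0],"grip":[1,1,1,1,1,1]}'; python3 -c "
from h import *
goto(20,-35,165)
im=arm.get_image('scene')[160:260,170:290,::-1];cv2.imwrite('pics/g_s.png',cv2.resize(cv2.convertScaleAbs(im,alpha=1.6),None,fx=6,fy=6,interpolation=2))
"
```

```text
t: 5.4
tool_pos: [591.0, -105.6, 187.5]
tool_rot: [0.091, 0.996, -0.0, 0.003]
contact_force: [-0.2, -0.9, -0.2]
width: -0.0
t 5.4 tip [ 38.  -35.3 165.5] F [-0.01 -0.88 -0.18] w -0.0 tilt [ 0.005 -0.001 -1.   ]
shift [1.8  0.04 0.04] twist 0.28
```

View pics/g_s.png

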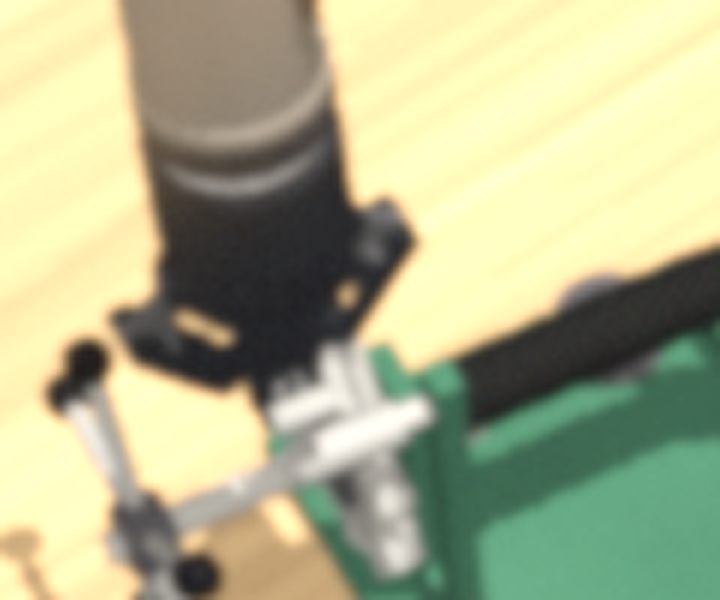

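```bash
python3 -m jog '{"linear":[[-0.3,0,0],[-0.6,0,0],[-0.9,0,0],[-1.2,0,0],[-1.5,0,0],[-1.7,0,0],[-1.7,0,0],[-1.7,0,0]],"twist":[0,0,0,0,0,0,0,0],"grip":[1,1,1,1,1,1,1,1]}'; python3 -c "
from h import *
goto(10,-35,250)
im=arm.get_image('scene')[160:260,170:290,::-1];cv2.imwrite('pics/h_s.png',cv2.resize(cv2.convertScaleAbs(im,alpha=1.6),None,fx=6,fy=6,interpolation=2))
"
```

```text
t: 6.25
tool_pos: [603.1, -107.9, 187.2]
tool_rot: [0.092, 0.996, 0.001, -0.003]
contact_force: [-10.2, 2.6, 5.5]
width: 0.1
t 6.25 tip [ 50.  -35.2 165.2] F [-10.47   0.65   5.53] w 0.1 tilt [-0.005  0.002 -1.   ]
shift [ 4.04  0.04 -8.45] twist 0.25
```

View pics/h_s.png

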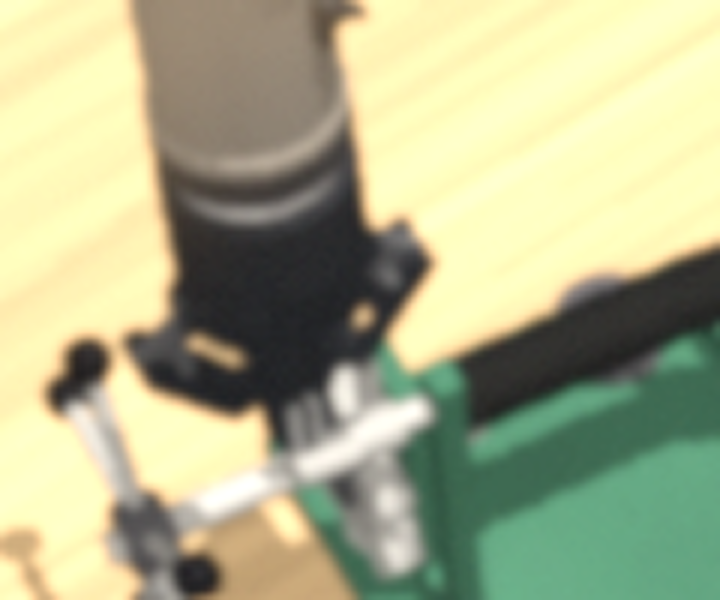

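```bash
python3 -m jog '{"linear":[[1,0,0],[2,0,0],[3,0,0],[3,0,-4],[4,0,-8.5],[4,0,-8.5],[4,0,-8.5]],"twist":[0,0,0,0,0,0,0],"grip":[1,1,1,1,1,1,1]}'; python3 -c "
from h import *
goto(-58,-95,250)
im=arm.get_image('scene')[160:260,170:290,::-1];cv2.imwrite('pics/i_s.png',cv2.resize(cv2.convertScaleAbs(im,alpha=1.6),None,fx=6,fy=6,interpolation=2))
print((np.array(proj('scene',W(75.7,-35,217)))-[170,160])*6)
"
```

```text
t: 7.0
tool_pos: [565.2, -101.2, 274.1]
tool_rot: [0.092, 0.996, 0.001, -0.0]
contact_force: [0.5, 0.4, 0.4]
width: -0.1
t 7.0 tip [ 11.6 -35.7 252.1] F [0.43 0.53 0.4 ] w -0.1 tilt [-0.001  0.001 -1.   ]
shift [ 6.98 -5.9   0.21] twist 0.24
[324.26259011 459.09034417]
```

View pics/i_s.png

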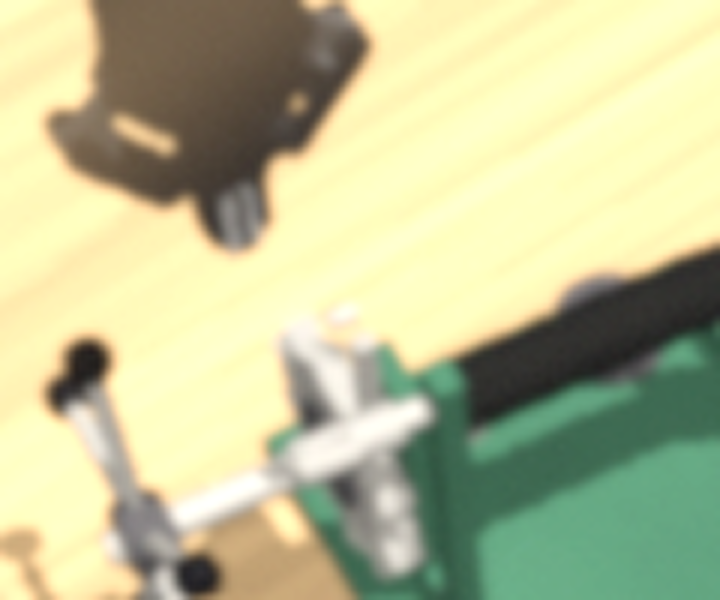

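```bash
python3 -c "
from h import *
P=[[510.8,-150.8,201.4],[453.9,-140.9,111.5],[617.5,-171.4,69.1],[611.7,-169.8,174],[519.3,-153,26.7]]
s=np.array([st(p) for p in P]);print(s)
c=s[:,[0,2]].mean(0);print(c)
k=[0,4,2,1,3]
d=s[:,[0,2]]-c; a=np.degrees(np.arctan2(d[:,0],d[:,1]));print(a,np.linalg.norm(d,axis=1)); print(np.mean([(x-o+180)%360-180 for x,o in zip(a,[0,-72,144,72,-144])]))
"
python3 -m jog '{"linear":[[2,-2,0],[4,-4,0],[6,-5.9,0],[7,-5.9,0],[7.2,-5.9,2],[7.2,-5.9,5],[7.2,-5.9,8],[7.2,-5.9,10],[7.2,-5.9,10.2],[7.2,-5.9,10.2]],"twist":[0,0,0,0,0,0,0,0,0,0],"grip":[1,1,1,1,1,1,1,1,1,1]}'; python3 -c "
from h import *
goto(-58,-95,150)
im=arm.get_image('scene')[160:280,150:290,::-1];cv2.imwrite('pics/j_s.png',cv2.resize(cv2.convertScaleAbs(im,alpha=1.6),None,fx=5,fy=5,interpolation=2))
im=arm.get_image('wrist')[:,:,::-1];cv2.imwrite('pics/j_w.png',im)
"
```

```text
[[-32.5 -94.6 201.4]
 [-90.2 -95.5 111.5]
 [ 76.2 -94.9  69.1]
 [ 70.2 -94.4 174. ]
 [-23.7 -95.2  26.7]]
[7.10542736e-16 1.16540000e+02]
[ -20.95602729  -93.19812379  121.90524425   50.69903924 -165.22191143] [90.87062011 90.34069736 89.76075757 90.71764768 92.91348449]
-21.354355803286467
t: 8.05
tool_pos: [482.2, -144.4, 169.9]
tool_rot: [0.091, 0.996, 0.001, -0.003]
contact_force: [-0.4, -0.3, 0.1]
width: 0.0
t 8.05 tip [-61.9 -93.7 147.9] F [-0.37 -0.34  0.13] w 0.0 tilt [-0.006  0.002 -1.   ]
shift [-0.39 -0.13 -0.21] twist 0.3
```

View pics/j_s.png

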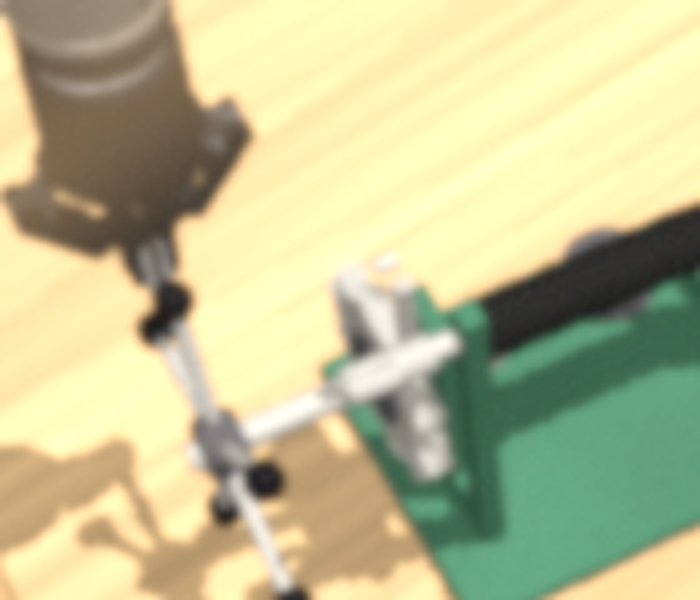

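View pics/j_w.png

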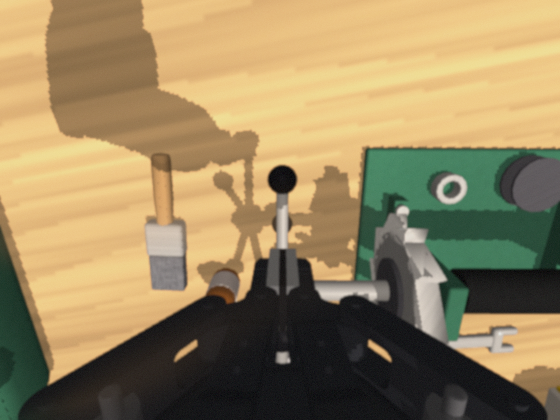

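```bash
python3 -m jog '{"linear":[[-0.3,-0.1,-0.2],[-0.7,-0.1,-0.2],[-1.2,-0.1,-0.2],[-1.7,-0.1,-0.2],[-2.2,-0.1,-0.2],[-2.7,-0.1,-0.2],[-3.2,-0.1,-0.2],[-3.7,-0.1,-0.2],[-4.2,-0.1,-0.2],[-4.2,-0.1,-0.2]],"twist":[0,0,0,0,0,0,0,0,0,0],"grip":[1,1,1,1,1,1,1,1,1,1]}'; python3 -c "
from h import *
goto(-5,-95,150)
im=arm.get_image('scene')[160:280,150:290,::-1];cv2.imwrite('pics/k_s.png',cv2.resize(cv2.convertScaleAbs(im,alpha=1.6),None,fx=5,fy=5,interpolation=2))
im=arm.get_image('wrist')[:,:,::-1];cv2.imwrite('pics/k_w.png',im)
im=arm.get_image('top')[160:300,275:415,::-1];cv2.imwrite('pics/k_t.png',cv2.resize(cv2.convertScaleAbs(im,alpha=1.6),None,fx=4,fy=4,interpolation=2))
"
```

```text
t: 9.15
tool_pos: [525.7, -154.2, 173.4]
tool_rot: [0.091, 0.996, 0.0, -0.001]
contact_force: [0.6, 0.4, 0.1]
width: -0.2
t 9.15 tip [-17.2 -95.2 151.4] F [0.55 0.52 0.14] w -0.2 tilt [-0.001  0.001 -1.   ]
shift [-1.22  0.01  0.14] twist 0.29
```

View pics/k_s.png

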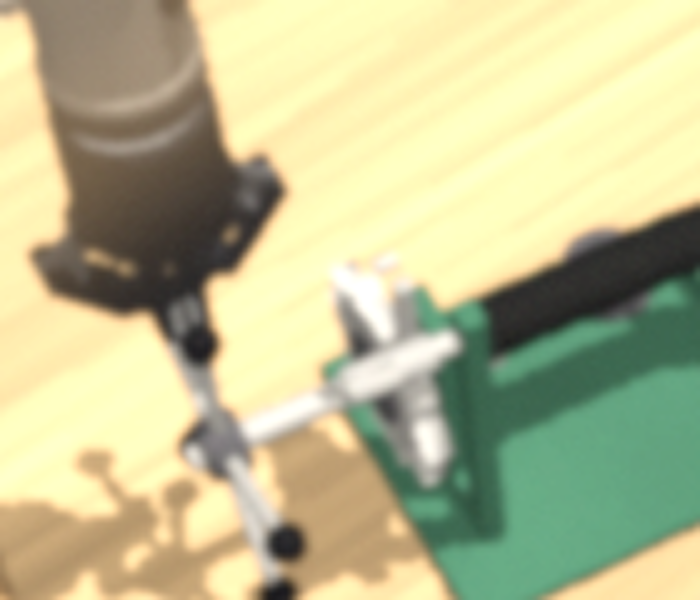

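View pics/k_w.png

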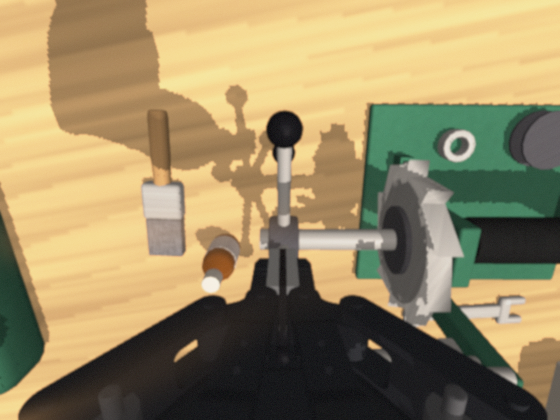

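View pics/k_t.png

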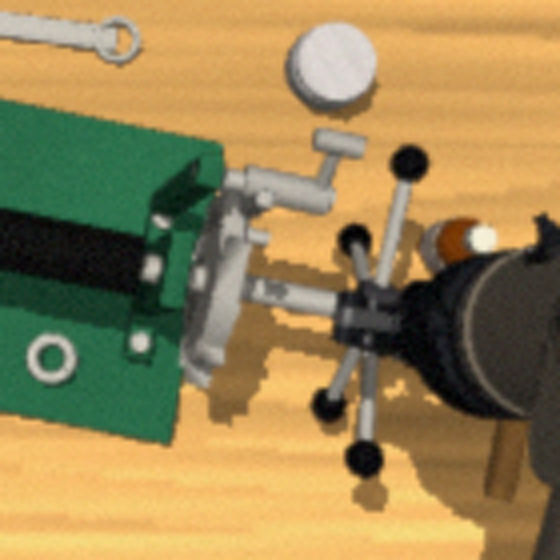

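```bash
cat >> h.py <<'E'
def ball(n,u,v,k,tool=None,c=(0,116.5)):
    o,d=ray(n,u,v,tool); t=-((o-O)@YS+95)/(d@YS); p=st(o+t*d); dx,dz=p[0]-c[0],p[2]-c[1]
    a=np.degrees(np.arctan2(dx,dz)); a=(a-72*k+180)%360-180
    print(n,k,p,'r',round(np.hypot(dx,dz),1),'phi',round(a,1),'turned',round(np.radians(a+21.35),3))
E
python3 -c "
from h import *
ball('scene',150+197/5-.4,160+343/5-.4,0)
ball('scene',184.5,219.4,0)
P=lambda X:proj('top',X)
# top/wrist rays nearly in plane; use radius-90 scan
def fit(n,u,v,k,t=None):
    b=[]
    for a in np.radians(np.arange(-30,30,.1)):
        A=a+np.radians(72*k); q=np.array(proj(n,W(90.5*np.sin(A),-95,116.5+90.5*np.cos(A)),t)); b.append((np.hypot(*(q-[u,v])),np.degrees(a)))
    m=min(b);print(n,k,'phi',round(m[1],1),'res px',round(m[0],1),'turned',round(np.radians(m[1]+21.35),3))
s=arm.sense();t=(s['tool_pos'],s['tool_rot'])
fit('wrist',285,129,-1,t);fit('top',275+410/4,160+163/4,1);fit('top',275+365/4,160+458/4,-1);fit('top',275+355/4,160+240/4,2);fit('top',275+329/4,160+406/4,-2)
"
```

```text
scene 0 [ 1.000e-01 -9.500e+01  2.018e+02] r 85.3 phi 0.1 turned 0.374
scene 0 [-25.9 -95.  207.8] r 94.9 phi -15.8 turned 0.096
wrist -1 phi 3.8 res px 2.1 turned 0.439
top 1 phi -2.1 res px 0.3 turned 0.336
top -1 phi 3.6 res px 0.7 turned 0.435
top 2 phi 3.3 res px 0.9 turned 0.43Traceback (most recent call last):
  File "<string>", line 13, in <module>
    fit('wrist',285,129,-1,t);fit('top',275+410/4,160+163/4,1);fit('top',275+365/4,160+458/4,-1);fit('top',275+355/4,160+240/4,2);fit('top',275+329/4,160+406/4,-2)
                                                                                                                                  ~~~^^^^^^^^^^^^^^^^^^^^^^^^^^^^^^
  File "<string>", line 10, in fit
    A=a+np.radians(72*k); q=np.array(proj(n,W(90.5*np.sin(A),-95,116.5+90.5*np.cos(A)),t)); b.append((np.hypot(*(q-[u,v])),np.degrees(a)))
                                     ~~~~^^^^^^^^^^^^^^^^^^^^^^^^^^^^^^^^^^^^^^^^^^^^^^^^
  File "h.py", line 18, in proj
    f,p=K(n);
        ~^^^
  File "h.py", line 5, in K
    p=arm.camera_params(n); return 210/np.tan(np.radians(p['fovy']/2)),p
ValueError: time passes only in moves, steps and waits
```

```bash
cat >> h.py <<'E'
_c={}
def K(n):
    if n not in _c:
        p=arm.camera_params(n); _c[n]=(210/np.tan(np.radians(p['fovy']/2)),p)
    return _c[n]
def fit(n,u,v,k,t=None):
    b=[]
    for a in np.radians(np.arange(-30,30,.1)):
        A=a+np.radians(72*k); q=np.array(proj(n,W(90.5*np.sin(A),-95,116.5+90.5*np.cos(A)),t)); b.append((np.hypot(*(q-[u,v])),np.degrees(a)))
    m=min(b);print(n,k,'phi',round(m[1],1),'res px',round(m[0],1),'turned',round(np.radians(m[1]+21.35),3))
E
python3 -c "
from h import *
T=lambda x,y:(215+(x+.5)/3.8-.5,160+(y+.5)/3.8-.5)
print('start')
for k,c in ((0,(614,348)),(-1,(555,440)),(2,(582,184)),(1,(629,175)),(-2,(541,336))): fit('top',*T(*c),k)
print('now')
U=lambda x,y:(275+(x+.5)/4-.5,160+(y+.5)/4-.5)
for k,c in ((-1,(365,458)),(2,(355,240)),(1,(410,163)),(-2,(329,406))): fit('top',*U(*c),k)
S=lambda x,y:(140+(x+.5)/4-.5,180+(y+.5)/4-.5)
for k,c in ((0,(178,158)),(-1,(160,182)),(2,(274,403)),(1,(252,303)),(-2,(220,326))): fit('scene',*S(*c),k)
V=lambda x,y:(150+(x+.5)/5-.5,160+(y+.5)/5-.5)
for k,c in ((0,(197,343)),(1,(287,541)),(2,(275,592))): fit('scene',*V(*c),k)
"
```

```text
start
top 0 phi -21.1 res px 0.1 turned 0.004
top -1 phi -23.6 res px 0.2 turned -0.039
top 2 phi -21.6 res px 0.2 turned -0.004
top 1 phi -21.5 res px 0.1 turned -0.003
top -2 phi -20.7 res px 0.1 turned 0.011
now
top -1 phi 3.6 res px 0.1 turned 0.435
top 2 phi 2.9 res px 0.4 turned 0.423
top 1 phi 0.7 res px 0.2 turned 0.385
top -2 phi 3.2 res px 0.4 turned 0.428
scene 0 phi -20.9 res px 0.3 turned 0.008
scene -1 phi -20.8 res px 0.7 turned 0.01
scene 2 phi -23.2 res px 0.3 turned -0.032
scene 1 phi -21.1 res px 0.5 turned 0.004
scene -2 phi -21.8 res px 0.1 turned -0.008
scene 0 phi 2.4 res px 0.4 turned 0.415
scene 1 phi 1.9 res px 0.5 turned 0.406
scene 2 phi 5.3 res px 0.1 turned 0.465
```

```bash
python3 -m jog '{"linear":[[-0.3,0,0],[-0.6,0,0],[-0.9,0,0],[-1.2,0,0],[-1.4,0,0],[-1.5,0,0],[-1.5,0,0],[-1.5,0,0]],"twist":[0,0,0,0,0,0,0,0],"grip":[1,1,1,1,1,1,1,1]}'; python3 -c "
from h import *
goto(-30,-95,150)
im=arm.get_image('top')[160:300,275:415,::-1];cv2.imwrite('pics/l_t.png',cv2.resize(cv2.convertScaleAbs(im,alpha=1.6),None,fx=4,fy=4,interpolation=2))
"
```

```text
t: 10.1
tool_pos: [540.0, -156.9, 173.4]
tool_rot: [0.091, 0.996, 0.0, -0.001]
contact_force: [-0.7, 0.1, -0.9]
width: -0.4
t 10.1 tip [ -2.7 -95.1 151.4] F [-0.72  0.   -0.9 ] w -0.4 tilt [-0.001  0.001 -1.   ]
shift [2.73 0.03 0.14] twist 0.28
```

View pics/l_t.png

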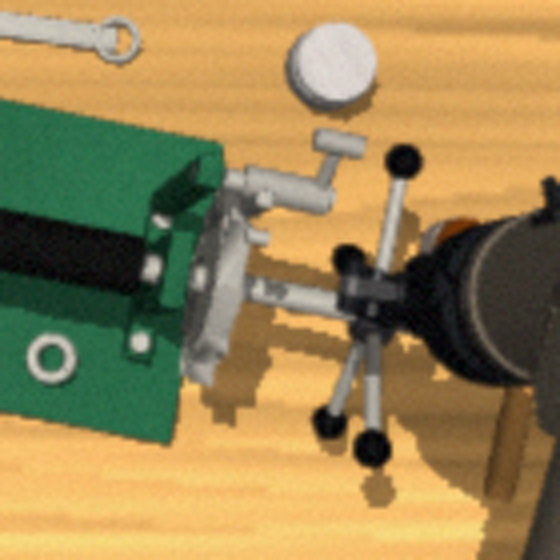

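Next the turn so far is computed, and I back off to go over to the far side of the bar.

```bash
python3 -m jog '{"linear":[[1.5,0,0],[2.7,0,0],[2.7,0,-3],[2.7,0,-7],[2.7,0,-10],[2.7,0,-11],[2.7,0,-11]],"twist":[0,0,0,0,0,0,0],"grip":[1,1,1,1,1,1,1]}'; python3 -c "
from h import *
U=lambda x,y:(275+(x+.5)/4-.5,160+(y+.5)/4-.5)
for k,c in ((-1,(373,449)),(2,(350,260)),(1,(403,161)),(-2,(330,423))): fit('top',*U(*c),k)
goto(108,-35,260);goto(108,-35,167)
im=arm.get_image('wrist')[:,:,::-1];cv2.imwrite('pics/m_w.png',im)
"
```

```text
t: 10.85
tool_pos: [514.7, -152.4, 284.9]
tool_rot: [0.091, 0.996, 0.0, 0.002]
contact_force: [0.3, 0.3, 0.2]
width: -0.3
top -1 phi 12.0 res px 0.3 turned 0.582
top 2 phi 11.8 res px 0.6 turned 0.579
top 1 phi 11.7 res px 0.2 turned 0.577
top -2 phi 12.4 res px 0.3 turned 0.589
t 10.85 tip [-28.3 -95.5 262.9] F [0.26 0.36 0.16] w -0.3 tilt [ 0.003  0.    -1.   ]
shift [-13.66   5.98   0.34] twist 0.29
t 10.85 tip [-28.3 -95.5 262.9] F [0.26 0.36 0.16] w -0.3 tilt [ 0.003  0.    -1.   ]
shift [-13.63   5.97   9.64] twist 0.29
```

View pics/m_w.png

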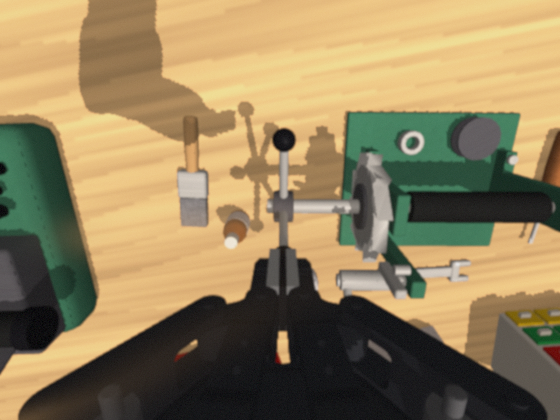

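```bash
python3 -m jog '{"linear":[[-4,2,0],[-8,4,0],[-12,5.5,0],[-13.6,6,0],[-13.6,6,2],[-13.6,6,5],[-13.6,6,8],[-13.6,6,9.5],[-13.6,6,9.6],[-13.6,6,9.6]],"twist":[0,0,0,0,0,0,0,0,0,0],"grip":[1,1,1,1,1,1,1,1,1,1]}'; python3 -c "
from h import *
goto(62,-35,167)
im=arm.get_image('scene')[160:280,150:290,::-1];cv2.imwrite('pics/n_s.png',cv2.resize(cv2.convertScaleAbs(im,alpha=1.6),None,fx=5,fy=5,interpolation=2))
im=arm.get_image('wrist')[:,:,::-1];cv2.imwrite('pics/n_w.png',im)
"
```

```text
t: 11.9
tool_pos: [657.6, -117.3, 185.6]
tool_rot: [0.091, 0.996, 0.001, -0.002]
contact_force: [-0.7, 0.0, -0.4]
width: -0.2
t 11.9 tip [105.4 -34.2 163.6] F [-0.71 -0.13 -0.43] w -0.2 tilt [-0.003  0.002 -1.   ]
shift [ 4.34 -0.05 -0.33] twist 0.28
```

View pics/n_s.png

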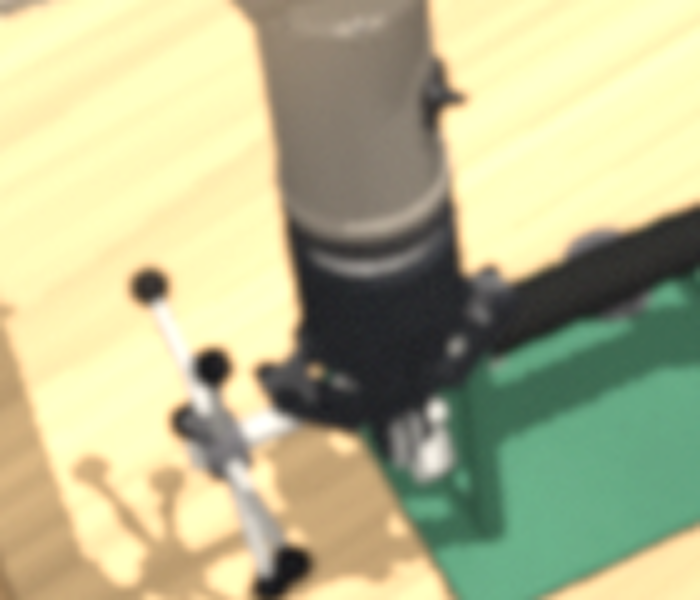

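View pics/n_w.png

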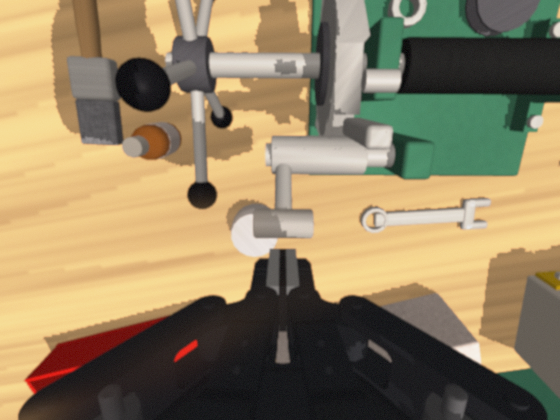

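```bash
python3 -m jog '{"linear":[[0.5,0,0],[1,0,-0.2],[1.5,0,-0.3],[2,0,-0.3],[2.4,0,-0.3],[2.8,0,-0.3],[3.2,0,-0.3],[3.6,0,-0.3],[4,0,-0.3],[4,0,-0.3]],"twist":[0,0,0,0,0,0,0,0,0,0],"grip":[1,1,1,1,1,1,1,1,1,1]}'; python3 -c "
from h import *
goto(62,-35,167)
im=arm.get_image('wrist')[:,:,::-1];cv2.imwrite('pics/o_w.png',im)
"
```

```text
t: 13.0
tool_pos: [618.9, -110.4, 190.8]
tool_rot: [0.091, 0.996, 0.0, 0.0]
contact_force: [-0.0, -0.4, 0.5]
width: 0.1
t 13.0 tip [ 66.2 -34.8 168.8] F [ 0.06 -0.42  0.47] w 0.1 tilt [ 0.001  0.001 -1.   ]
shift [ 0.42 -0.02  0.18] twist 0.28
```

View pics/o_w.png

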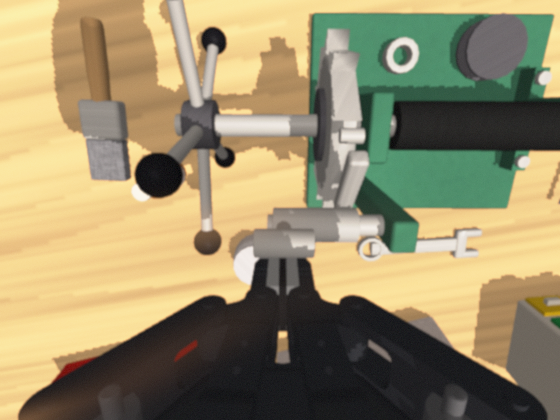

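```bash
python3 -m jog '{"linear":[[0.3,0,0],[0.6,0,0],[0.9,0,0],[1.2,0,0],[1.2,0,0],[1.2,0,0],[1.2,0,0]],"twist":[0,0,0,0,0,0,0],"grip":[1,1,1,1,1,1,1]}'; python3 -c "
from h import *
goto(80,-35,167)
im=arm.get_image('wrist')[:,:,::-1];cv2.imwrite('pics/p_w.png',im)
"
```

```text
t: 13.75
tool_pos: [607.8, -108.4, 191.1]
tool_rot: [0.091, 0.996, 0.0, 0.001]
contact_force: [1.4, -0.8, 1.0]
width: -0.3
t 13.75 tip [ 54.9 -34.8 169.1] F [ 1.51 -0.56  1.04] w -0.3 tilt [ 0.002  0.001 -1.   ]
shift [-2.51 -0.03  0.21] twist 0.28
```

View pics/p_w.png

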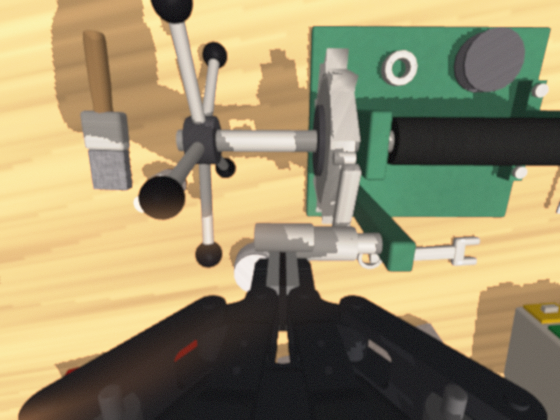

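```bash
python3 -m jog '{"linear":[[-1,0,0],[-2.5,0,0],[-4,0,-1],[-4,0,-5],[-4,0,-9],[-4,0,-9.6],[-4,0,-9.6]],"twist":[0,0,0,0,0,0,0],"grip":[1,1,1,1,1,1,1]}'; python3 -c "
from h import *
goto(-62,-95,265)
im=arm.get_image('wrist')[:,:,::-1];cv2.imwrite('pics/q_w.png',im)
s=arm.sense();t=(s['tool_pos'],s['tool_rot']);
for th in (0,.1,.2,.3):
  a=np.radians(30)-th; print(th,[np.round(proj('wrist',W(50-40*np.sin(a),y,187+40*np.cos(a)),t),1) for y in (-22,-48)])
im=arm.get_image('scene')[160:280,150:290,::-1];cv2.imwrite('pics/q_s.png',cv2.resize(cv2.convertScaleAbs(im,alpha=1.6),None,fx=5,fy=5,interpolation=2))
"
```

```text
t: 14.5
tool_pos: [647.5, -116.3, 288.9]
tool_rot: [0.092, 0.996, 0.0, 0.002]
contact_force: [-0.2, 0.3, -0.1]
width: 0.0
t 14.5 tip [ 95.5 -35.2 266.9] F [-0.31  0.28 -0.08] w 0.0 tilt [ 0.005 -0.    -1.   ]
shift [15.77 -5.91  0.12] twist 0.27
0 [array([300.8, 126.7]), array([263.9, 126.6])]
0.1 [array([300.8, 132.1]), array([263.9, 132. ])]
0.2 [array([300.8, 137.7]), array([263.8, 137.6])]
0.3 [array([300.8, 143.5]), array([263.8, 143.3])]
```

View pics/q_w.png

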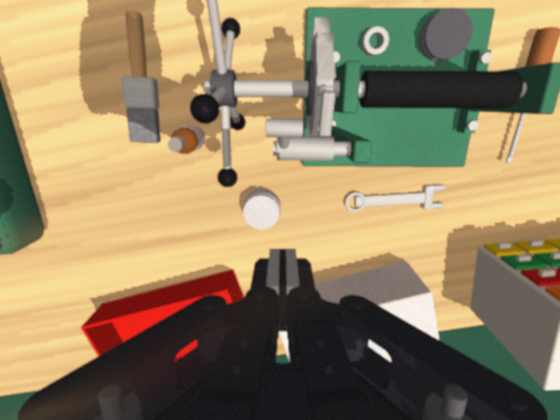

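View pics/q_s.png

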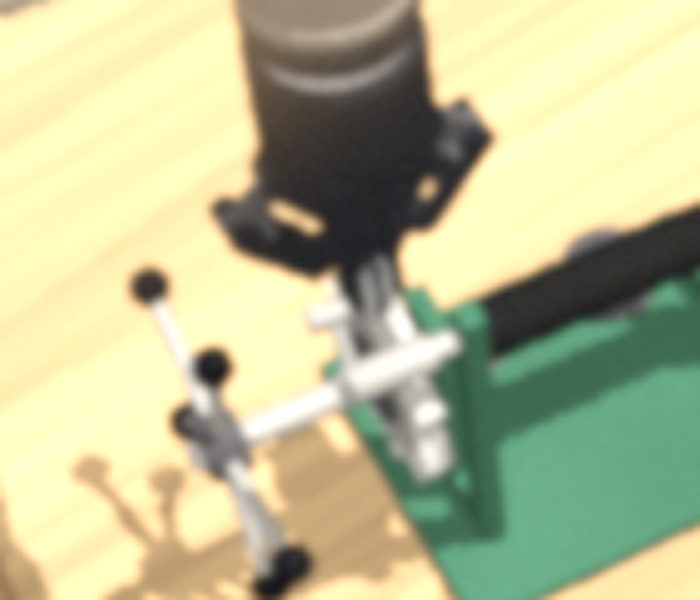

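```bash
python3 -m jog '{"linear":[[4,-2,0],[8,-4,0],[11,-5.5,0],[12,-5.9,0],[12,-5.9,2],[12,-5.9,5],[12,-5.9,8.5],[12,-5.9,11],[12,-5.9,11.5],[12,-5.9,11.5]],"twist":[0,0,0,0,0,0,0,0,0,0],"grip":[1,1,1,1,1,1,1,1,1,1]}'; python3 -c "
from h import *
goto(-3,-95,150)
"
```

```text
t: 15.6
tool_pos: [516.6, -150.5, 169.3]
tool_rot: [0.091, 0.996, 0.001, -0.002]
contact_force: [0.4, -0.5, 0.0]
width: -0.1
t 15.6 tip [-26.9 -93.2 147.3] F [ 0.52 -0.39  0.03] w -0.1 tilt [-0.005  0.002 -1.   ]
shift [-2.39 -0.19 -0.29] twist 0.32
```

```bash
python3 -m jog '{"linear":[[-0.5,-0.2,-0.2],[-1,-0.2,-0.3],[-1.5,-0.2,-0.3],[-2,-0.2,-0.3],[-2.2,-0.2,-0.3],[-2.4,-0.2,-0.3],[-2.5,-0.2,-0.3],[-2.5,-0.2,-0.3]],"twist":[0,0,0,0,0,0,0,0],"grip":[1,1,1,1,1,1,1,1]}'; python3 -c "
from h import *
goto(-3,-95,150)
"
python3 -m jog '{"linear":[[-0.1,0,0],[-0.2,0,0],[-0.2,0,0]],"twist":[0,0,0],"grip":[1,1,1]}'; python3 -c "
from h import *
goto(-3,-95,150)
"
```

```text
t: 16.4
tool_pos: [540.5, -157.0, 172.1]
tool_rot: [0.091, 0.996, 0.001, -0.003]
contact_force: [-1.8, -0.4, 0.2]
width: -0.1
t 16.4 tip [ -2.3 -95.1 150.1] F [-1.72 -0.76  0.19] w -0.1 tilt [-0.005  0.002 -1.   ]
shift [0.07 0.01 0.01] twist 0.31
t: 16.7
tool_pos: [542.2, -157.3, 171.9]
tool_rot: [0.091, 0.996, 0.001, -0.003]
contact_force: [-1.9, -0.2, -0.0]
width: -0.0
t 16.7 tip [ -0.5 -95.1 149.9] F [-1.8  -0.59 -0.02] w -0.0 tilt [-0.006  0.003 -1.   ]
shift [ 0.25  0.01 -0.01] twist 0.31
```

Turning with friction force only (~1.8 N); continue in small steps until the stop is felt.

```bash
python3 -m jog '{"linear":[[-0.1,0,0],[-0.2,0,0],[-0.2,0,0]],"twist":[0,0,0],"grip":[1,1,1]}'; python3 -c "
from h import *
goto(-3,-95,150)
"
python3 -m jog '{"linear":[[-0.1,0,0],[-0.15,0,0],[-0.15,0,0]],"twist":[0,0,0],"grip":[1,1,1]}'; python3 -c "
from h import *
goto(-3,-95,150)
"
```

```text
t: 17.0
tool_pos: [544.2, -157.7, 171.8]
tool_rot: [0.091, 0.996, 0.001, -0.003]
contact_force: [-2.3, -0.3, 0.1]
width: 0.0
t 17.0 tip [  1.5 -95.1 149.8] F [-2.24 -0.72  0.12] w 0.0 tilt [-0.006  0.003 -1.   ]
shift [ 0.45  0.02 -0.02] twist 0.31
t: 17.3
tool_pos: [545.7, -158.0, 171.6]
tool_rot: [0.091, 0.996, 0.001, -0.003]
contact_force: [-1.6, -0.7, -0.2]
width: 0.0
t 17.3 tip [  2.9 -95.1 149.6] F [-1.41 -1.03 -0.15] w 0.0 tilt [-0.006  0.002 -1.   ]
shift [ 0.6   0.02 -0.04] twist 0.31
```

```bash
python3 -m jog '{"linear":[[-0.1,0,0],[-0.15,0,0],[-0.15,0,0]],"twist":[0,0,0],"grip":[1,1,1]}'; python3 -c "
from h import *
goto(-3,-95,150)
im=arm.get_image('top')[160:300,275:415,::-1];cv2.imwrite('pics/r_t.png',cv2.resize(cv2.convertScaleAbs(im,alpha=1.6),None,fx=4,fy=4,interpolation=2))
im=arm.get_image('wrist')[:,:,::-1];cv2.imwrite('pics/r_w.png',im)
"
```

```text
t: 17.6
tool_pos: [547.1, -158.2, 171.4]
tool_rot: [0.091, 0.996, 0.001, -0.003]
contact_force: [-1.8, -0.2, -0.9]
width: -0.0
t 17.6 tip [  4.4 -95.1 149.4] F [-1.74 -0.53 -0.9 ] w -0.0 tilt [-0.007  0.003 -1.   ]
shift [ 0.74  0.02 -0.06] twist 0.31
```

View pics/r_t.png

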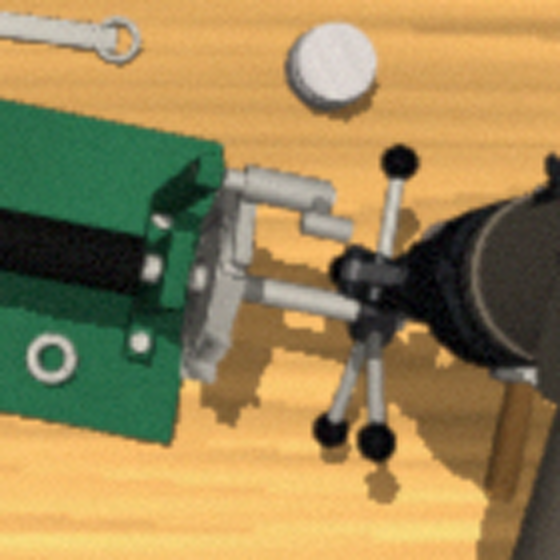

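View pics/r_w.png

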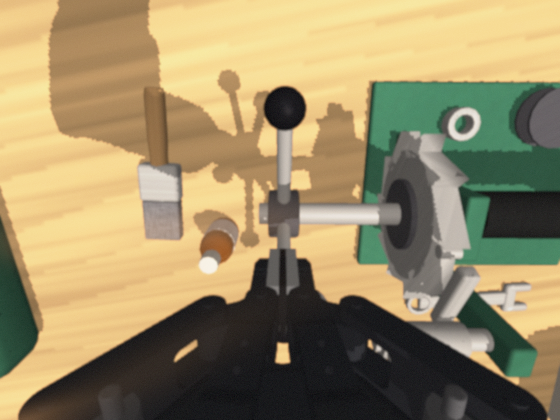

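```bash
python3 -c "
from h import *
U=lambda x,y:(275+(x+.5)/4-.5,160+(y+.5)/4-.5)
for k,c in ((-1,(377,441)),(1,(400,161)),(-2,(330,431))): fit('top',*U(*c),k)
for th in (0,.1,.2,.3):
  a=np.radians(30)-th; print(th,[(np.round(proj('top',W(50-40*np.sin(a),y,187+40*np.cos(a))),1)-[275,160])*4 for y in (-22,-48)])
T=lambda x,y:(np.array([215+(x+.5)/3.8-.5,160+(y+.5)/3.8-.5])-[275,160])*4
print('start bar in this crop',T(540,214))
"
```

```text
top -1 phi 17.3 res px 0.1 turned 0.675
top 1 phi 15.8 res px 0.1 turned 0.648
top -2 phi 17.1 res px 0.1 turned 0.671
0 [array([299.2, 219.6]), array([347.6, 229.2])]
0.1 [array([301.2, 212.4]), array([350. , 222.4])]
0.2 [array([302.8, 205.2]), array([351.6, 215.2])]
0.3 [array([304.8, 198. ]), array([353.6, 207.6])]
start bar in this crop [326.94736842 223.78947368]
```

```bash
python3 -m jog '{"linear":[[-0.1,0,0],[-0.15,0,0],[-0.15,0,0]],"twist":[0,0,0],"grip":[1,1,1]}'; python3 -c "
from h import *
goto(-3,-95,150)
"
python3 -m jog '{"linear":[[-0.1,0,0],[-0.15,0,0],[-0.15,0,0]],"twist":[0,0,0],"grip":[1,1,1]}'; python3 -c "
from h import *
goto(-3,-95,150)
"
```

```text
t: 18.0
tool_pos: [548.4, -158.5, 171.2]
tool_rot: [0.091, 0.996, 0.001, -0.004]
contact_force: [-2.2, 0.2, -1.4]
width: -0.5
t 18.0 tip [  5.8 -95.1 149.2] F [-2.24 -0.25 -1.44] w -0.5 tilt [-0.007  0.003 -1.   ]
shift [ 0.88  0.02 -0.07] twist 0.3
t: 18.3
tool_pos: [549.6, -158.7, 171.0]
tool_rot: [0.091, 0.996, 0.001, -0.004]
contact_force: [-2.9, 0.4, -1.8]
width: -0.3
t 18.3 tip [  6.9 -95.1 149. ] F [-2.93 -0.15 -1.84] w -0.3 tilt [-0.008  0.003 -1.   ]
shift [ 0.99  0.02 -0.09] twist 0.3
```

```bash
python3 -m jog '{"linear":[[-0.1,0,0],[-0.15,0,0],[-0.15,0,0]],"twist":[0,0,0],"grip":[1,1,1]}'; python3 -c "
from h import *
goto(-3,-95,150)
im=arm.get_image('top')[160:300,275:415,::-1];cv2.imwrite('pics/s_t.png',cv2.resize(cv2.convertScaleAbs(im,alpha=1.6),None,fx=4,fy=4,interpolation=2))
"
```

```text
t: 18.6
tool_pos: [549.8, -158.8, 170.9]
tool_rot: [0.091, 0.996, 0.001, -0.006]
contact_force: [-5.7, 1.2, 0.7]
width: -0.3
t 18.6 tip [  7.1 -95.2 148.9] F [-5.79  0.11  0.65] w -0.3 tilt [-0.011  0.004 -1.   ]
shift [ 1.01  0.02 -0.1 ] twist 0.29
```

View pics/s_t.png

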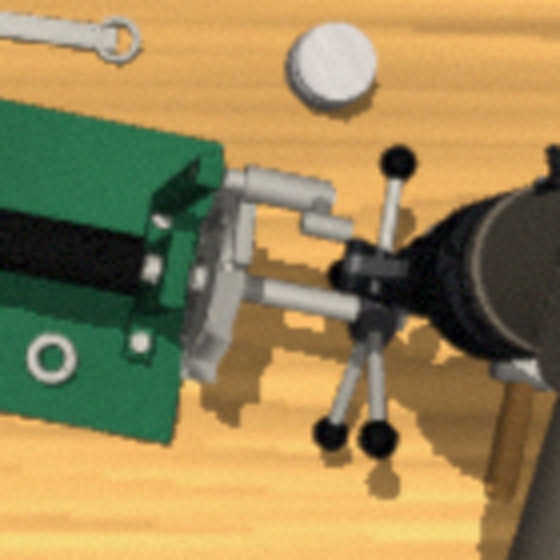

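```bash
python3 -m jog '{"linear":[[1,0,0],[2.5,0,0],[3,0,-2],[4,0,-6],[5,0,-10],[9,0,-12],[13,0,-12],[17,0,-12],[17,0,-12]],"twist":[0,0,0,0,0,0,0,0,0],"grip":[1,1,1,1,1,1,1,1,1]}'; python3 -c "
from h import *
goto(-3,-95,150)
im=arm.get_image('top')[:,:,::-1];cv2.imwrite('pics/t_t.png',im)
cv2.imwrite('pics/t_tz.png',cv2.resize(im[160:300,215:425],None,fx=3.8,fy=3.8,interpolation=2))
im=arm.get_image('scene')[:,:,::-1];cv2.imwrite('pics/t_sz.png',cv2.resize(im[180:310,140:340],None,fx=4,fy=4,interpolation=2))
"
```

```text
t: 19.55
tool_pos: [380.5, -128.2, 293.7]
tool_rot: [0.092, 0.996, 0.003, -0.004]
contact_force: [0.3, 0.2, 0.0]
width: 0.0
t 19.55 tip [-164.9  -96.6  271.7] F [0.28 0.22 0.03] w 0.0 tilt [-0.007  0.008 -1.   ]
shift [-16.29   0.02  12.03] twist 0.26
```

View pics/t_tz.png

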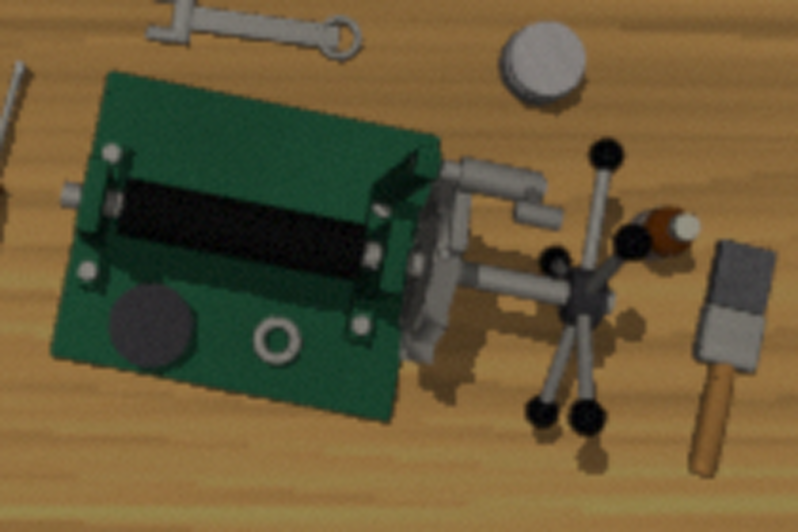

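View pics/t_sz.png

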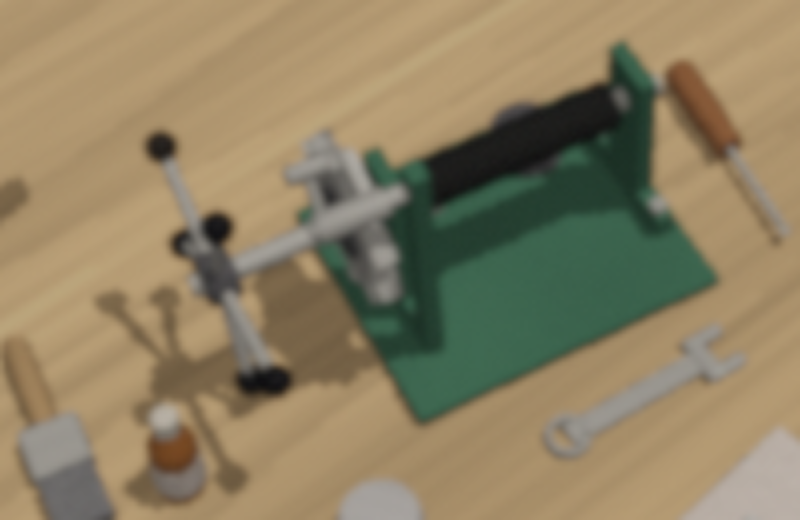

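```bash
python3 -c "
from h import *
T=lambda x,y:(215+(x+.5)/3.8-.5,160+(y+.5)/3.8-.5)
for k,c in ((0,(631,241)),(-1,(587,417)),(2,(555,262)),(1,(606,154)),(-2,(542,410))): fit('top',*T(*c),k)
arm.hand_in()"
```

```text
top 0 phi 18.3 res px 0.3 turned 0.692
top -1 phi 18.5 res px 0.0 turned 0.696
top 2 phi 18.8 res px 0.2 turned 0.701
top 1 phi 18.8 res px 0.2 turned 0.701
top -2 phi 17.5 res px 0.2 turned 0.678
the job is handed in; nothing more can be done
```

I lifted the pawl by its thumb lever, turned the handwheel back one notch, and let the pawl down into the next notch. Then I pushed the wheel gently on until it stopped against the tooth face. The job was handed in at about 19.6 s of the 64 s allowed, and no verdict is given.

**Last checks:**
- **Wheel:** it has turned about 0.69 rad from where it started. That is one notch (0.628) plus about 0.06 of slack, because I judge it began at about -0.06. The stop showed as a rise in force to 5.8 N with no further movement.
- **Pawl:** its cross bar is at the same pixel as at the start in the top view, and the wrist view also put it fully down before the last push.
- **Bystanders:** those in the close-up views (spool, oil bottle, tin, collar, driver, spanner and brush) look unmoved. The arm is clear of everything, with about 0.3 N of residual force.

**Disagreement:** in the camera images the closed fingertips stand about 40 mm farther back along the tool than the text says. I set the finger heights from the images instead. The largest force I read was about 12 N, when the lever reached its stop.

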